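# Hang the batch-card carrier on the oven-queue rail and lock it at the mark

### The job

Lift the wide card carrier out of the wooden holder, hook it from the robot's side over the bare part of the rail well to the robot's right of the hinged keeper, and slide it along the rail, without lifting it, until it is centred on the mark, the upright pointer under the rail. Press it down firmly there to feel that its hook sits fully home on the rail, then let go and swing the keeper right down over it so that the carrier's grip stands up through the keeper's frame. Leave the narrow carrier and the other bakery things alone.

Things in the scene. Friction and masses are not known exactly. Their poses are not given: they have to be found in the camera images.
- wide_carrier: The carrier to hang, about 0.22 kg, 157 mm tall: steel card plate 90 mm wide (its y), 60 tall, 10 thick (x), then neck, hook, black square grip. Origin: centre of the plate's underside, z up. Hook = inverted U seen along y: top 32 (x) by 56 mm (y), 118 to 123 mm up; neck at x -11 to -16 mm (robot's side) down to the jog at 66; lip at x +11 to +16 down to 100. A bar enters under the lip, from +x.
- wide_carrier_grip (a point): Where to grip the wide carrier: on the axis of its grip, a block 20 by 20 mm, 34 mm tall, that stands on the hook's top (123 to 157 mm above the origin); this point is 147 mm above the origin, 10 mm below the top of the grip. Axes as the carrier's; fingers may close along y or x.
- wide_carrier_hook (a point): Point in the wide carrier's hook, 112 mm above its origin (6 mm under the hook's top, midway between lip and neck); on the rail's axis when the hook sits fully down and centred. To hook it: hold it on the robot's side of the rail, this point about 29 mm above the rail's axis, so that the bar is between lip (12 mm below this point) and plate; move it over the bar (+x), then lower it.
- narrow_carrier: A second carrier to leave alone: the same hook, grip and height, but its plate is only 50 mm wide. It stands in the holder's other slot; which carrier is in which slot changes.
- holder: Wooden block fixed on the bench, 150 (x) by 120 (y) by 42 mm tall, with two slots along its y, 12 mm wide, 36 mm deep, at x = -37.5 and +37.5 mm; origin at the centre of its underside. The carriers stand upright on the slots' floors, 6 mm above the bench, hooks on top, and are drawn straight up (at least 40 mm).
- rail: Fixed steel rail: a round bar 12 mm in diameter along the body's y, axis 170 mm above the bench, carried by two posts (18 by 12 mm, 178 mm tall) at y = -200 and +200 mm. Origin on the bench below the middle of the bar; its -x side faces the robot, its -y end is the one to the robot's right.
- mark (a point): Point on the rail's axis where the carrier's hook point must end: straight above the pointed steel pin (46 mm tall, on the keeper stand's base under the rail), in line with the middle of the keeper, 0 to 110 mm to the +y side of the rail's middle. Its y runs along the rail (to the robot's left), z up, x away from the robot.
- keeper_stand: Fixed stand of the keeper: a post 34 mm wide, 182 mm tall, 60 mm behind the rail (away from the robot), with a base plate 110 by 70 mm, 6 mm thick, that reaches under the rail and carries the pointer. Origin on the bench under the hinge; x away from the robot, y along the rail.
- keeper (a joint): Angle of the keeper: 0 closed (level over the rail, pointing to the robot; a stop), 1.57 upright, 1.7 to 1.95 at the start (leaning back, away from the robot), 2.1 its limit. The stiff hinge (0.06 N m) holds it while nearly upright; well past upright it may drop shut by itself, else it is pushed down with a few newtons.
- keeper_hinge (a point): Middle of the keeper's hinge axis, which is level and runs along the rail's direction, 188 mm above the bench and 60 mm behind the rail's axis.
- keeper_tip (a point): End of the keeper's tongue, on its centre line, 122 mm from the hinge. Keeper: frame of 8 mm steel bar, side bars 48 mm apart from the hinge to a cross bar at 92 mm, then a tongue 40 mm wide, 6 thick, to 122 mm. Pull it over from behind the tongue, then push the tongue down. Shut, the side bars lie 3 mm over a seated hook, either side of its grip; over 10 mm off the mark they strike it.
- loaf_tin: Bystander: dark steel loaf tin, 90 by 180 by 60 mm, origin at the centre of its underside.
- steel_cup: Bystander: steel cup, 72 mm in diameter, 85 mm tall, origin at the centre of its underside.
- scraper: Bystander: dough scraper lying flat, steel blade 75 by 120 mm, wooden handle 22 by 125 by 20 mm; origin under the handle, blade towards its -x.
There are look-alikes about, which are no part of the job. Leave any blue or red look-alike of the wide_carrier alone. Leave any pink or turquoise look-alike of the keeper_stand alone.

How it is judged (in metres and radians):
On the way, in this order (a step that is already met when the one before it is completed fails the run):
1. the wide carrier is hooked on the rail, its hook down on the bar, at least 70 mm to the robot's right of the mark (x of wide_carrier_hook in the frame of mark between -0.01 and 0.01 m and z of wide_carrier_hook in the frame of mark between -0.007 and 0.007 m and angle between wide_carrier's own z axis and vertical below 0.2 rad and y of wide_carrier_hook in the frame of mark below -0.07 m and contact force between wide_carrier and rail above 0.3 N), for 0.1 s.
2. slid along, the carrier is on the mark (within 8 mm) and is pressed down on the rail with more than 5 N (x of wide_carrier_hook in the frame of mark between -0.01 and 0.01 m and z of wide_carrier_hook in the frame of mark between -0.007 and 0.007 m and angle between wide_carrier's own z axis and vertical below 0.2 rad and y of wide_carrier_hook in the frame of mark between -0.008 and 0.008 m and contact force between wide_carrier and rail above 5 N), for 0.15 s.
3. the keeper is closed over the hooked carrier (x of wide_carrier_hook in the frame of mark between -0.01 and 0.01 m and z of wide_carrier_hook in the frame of mark between -0.007 and 0.007 m and y of wide_carrier_hook in the frame of mark between -0.008 and 0.008 m and value of joint keeper below 0.08 rad), for 0.2 s.
At the end, for the whole second after the job is handed in: The wide carrier hangs at rest, upright (0.2 rad), hook down on the rail (hook point within 7 mm in height, 10 mm across), within 8 mm of the mark along the rail; the keeper is closed over it (below 0.08 rad); the narrow carrier is within 30 mm of where it was (all of step 3 and angle between wide_carrier's own z axis and vertical below 0.2 rad and linear speed of wide_carrier below 0.03 m/s and distance of narrow_carrier from where it was at the start of the episode below 0.03 m); the robot touches nothing.
It fails at once if the wide carrier is put down on the mark from above instead of being slid there along the rail (y of wide_carrier_hook in the frame of mark between -0.045 and 0.045 m and x of wide_carrier_hook in the frame of mark between -0.05 and 0.05 m and z of wide_carrier_hook in the frame of mark between 0.014 and 0.05 m).
It fails at once if the narrow carrier is moved by over 30 mm (distance of narrow_carrier from where it was at the start of the episode above 0.03 m).
It fails at once if a bystander (loaf tin, cup, scraper) is moved by over 30 mm (distance of any of loaf_tin, steel_cup, scraper from where it was at the start of the episode above 0.03 m).
It also fails if it takes over 67 s, if anything falls off the work surface, if the arm or the gripper's body presses on something with over 40 N, if the wrist force passes 120 N, or if a joint passes its speed limit or range.

### The arm

A 6-joint arm with a two-finger parallel gripper is mounted at the origin on the work surface. World frame = base frame: x ahead of the robot, y to its left, z up, the work surface at z = 0. Lengths are in mm, angles in degrees, forces in N, time in s.
With the tool pointing down it reaches from about 350 to 850 mm from the base axis. Payload 8.1 kg.
Tool frame: the origin (TCP) lies midway between the tips of the shut fingers; the grasp point (between the pads) lies 19 mm behind it; z points along the fingers, y is the line along which they close (so a half turn about z gives the same grasp; the last joint's range is limited). The gripper opens to 85 mm and grips with 20 to 120 N. Pads are 22 mm wide; open, the fingers measure 114 mm over their backs; the gripper's body (76 mm by 85 mm) begins 54 mm behind the grasp point. The pads swing forward as they close: fully open they stand 13 mm farther back than shut.
Start: joints at [70.164, 7.471, 85.268, -0, 87.261, -4.893], TCP at [154.69, 579.721, 231.292] pointing down, gripper open.
Joint ranges: [-169.43, 169.43], [-51.17, 129.36], [1.28, 143.12], [-76.62, 256.62], [0, 156.53], [-152.29, 152.29]. Speed limits (degrees/s): [136.94, 136.94, 159.86, 180, 180, 180].

### API

Orientations are given as [roll, pitch, yaw] about the fixed x, y, z axes, in that order (R = Rz(yaw) Ry(pitch) Rx(roll)).
In Python, from bench import r gives the robot as it stands.
- The arm moves only by the tool apply_moves, never from a script. Its argument "steps" is a list of rows, each a list of 7 numbers: the opening, from -1 (shut) to 1 (fully open), then the shift along the tool's x, y, z in mm, then the turn, a rotation vector about the tool's x, y, z in units of 5 degrees (1.0 is 5 degrees). A call has exactly 8 rows; each row shifts and turns the commanded pose from where the row before left it, along the tool's axes as they then stand; what a row does not reach is not made up. A row lasts 1/10 s, in which the tool goes at most 50 mm and 8.59 degrees, less where a joint would pass 70% of its speed; a pose out of reach is approached as far as the arm can. A call is refused whole if a number of a shift passes 50 or a number of a turn 1, either way. A call with a gripper value outside its range is refused whole. The fingers move at their own pace and stop on an object; "squeeze" is the grip in N (left out, the last holds). Time passes only in rows, so rows that do not move let the fingers close, or fill a call up. It gives the time, the measured TCP pose, the force, the opening and the grip force at its end, in the units of the state.
- r.sense(): the state, without advancing time (a new reading comes with each control period).
- r.snapshot(name): name is "side" or "top"; returns a dict with "color" (420x560x3 uint8, blue, green, red), "depth" (420x560 float32, mm along the optical axis (not along the pixel's ray), 0 where there is no reading), "mtx" (3x3 intrinsics, pixels), "T" (4x4, takes a point from camera to world coordinates). Camera axes: x right, y down, z forward; pixel columns grow to the right and rows downward; lengths in mm; the calibration is good to about 2 mm. A picture is of the moment at which its call begins.
- r.hand_in(): hands the job in; it is judged then, once.
The state is a dict: "time": time; "joint_pos": joint angles; "qd": joint speeds; "joint_efforts": joint torques, N m; "tool_pos": TCP position; "tcp_rot": TCP orientation; "ft_force": force on the tool from outside, world axes, zero at the start; "wrist_torque": the same for the moment, N m; "finger_gap": finger opening in mm; "grip_force": force on a finger pad.
Only numpy, scipy, OpenCV 4.12 (cv2) and the standard library are available. Lean on these libraries where they do the work, as an engineer would, in place of code of your own. Each camera call takes 0.05 s, during which the arm holds its last target. There are 200 camera calls.

## Working session

There is one attempt and no reset: what is moved stays moved. The work goes in short steps, Python scripts to look and compute and a tool call to move; the robot and the scene stay as the last step left them, time stands still between calls to the robot, and variables do not carry over. Pictures are saved under pics/ and viewed, at most 10 in all, crops included, and the job is handed in when it is done.

Besides the shell and the picture viewer there is one more tool, called after "Request:" as name(argument=value, ...), one argument or row to a line, values as JSON. apply_moves: Moves the arm, as the interface text tells. Its arguments: {"type":"object","properties":{"steps":{"type":"array"},"squeeze":{"type":"number"}},"required":["steps"]}

```bash
mkdir -p pics; ls
cat > h.py <<'E'
import numpy as np,cv2
from bench import r
def pts(s):
    d=s["depth"];K=s["mtx"];v,u=np.mgrid[:d.shape[0],:d.shape[1]]
    P=np.stack([(u-K[0,2])*d/K[0,0],(v-K[1,2])*d/K[1,1],d],-1)
    W=P@s["T"][:3,:3].T+s["T"][:3,3]; W[d<=0]=np.nan
    return W
E
python3 - <<'E'
from h import *
for n in("side","top"):
    s=r.snapshot(n); np.savez(n+"0.npz",**s); cv2.imwrite(f"pics/{n}0.png",s["color"])
    print(n,s["mtx"].round(1).tolist(),s["T"].round(3).tolist())
print(r.sense())
E
```

```text
pics
side [[436.4, 0.0, 277.5], [0.0, 436.4, 207.3], [0.0, 0.0, 1.0]] [[0.996, -0.041, 0.082, 447.957], [-0.091, -0.587, 0.804, -1006.727], [0.015, -0.808, -0.588, 874.44], [0.0, 0.0, 0.0, 1.0]]
top [[533.0, 0.0, 283.7], [0.0, 533.0, 215.7], [0.0, 0.0, 1.0]] [[0.082, -0.973, 0.215, 250.373], [-0.997, -0.078, 0.023, -31.691], [-0.006, -0.216, -0.976, 1456.992], [0.0, 0.0, 0.0, 1.0]]
{'time': 0.1, 'joint_pos': array([ 7.01646430e+01,  7.51107114e+00,  8.53223169e+01, -3.67420421e-04,
        8.72624115e+01, -4.89249767e+00]), 'qd': array([-0.03559607, -0.12170288, -0.08800575, -0.02779008,  0.01865814,
        0.04090394]), 'joint_efforts': array([ 2.05461292e-03, -5.70942986e+01, -5.01946056e+01, -2.75325993e-05,
        7.91585364e-03,  4.10918778e-05]), 'tool_pos': array([154.52031655, 579.25090373, 230.35324208]), 'tcp_rot': array([-1.79904518e+02, -7.80476109e-03,  1.65057152e+02]), 'ft_force': array([-0.26579273, -0.41981447, -0.30779082]), 'wrist_torque': array([-0.05641213, -0.0726107 ,  0.02522519]), 'grip_force': 0.0, 'finger_gap': 85.36155663100716}
```

View pics/side0.png

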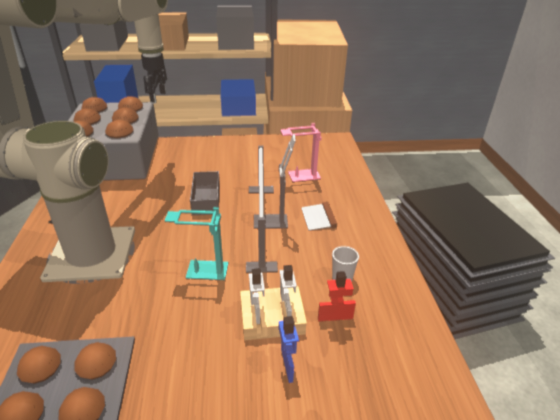

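View pics/top0.png

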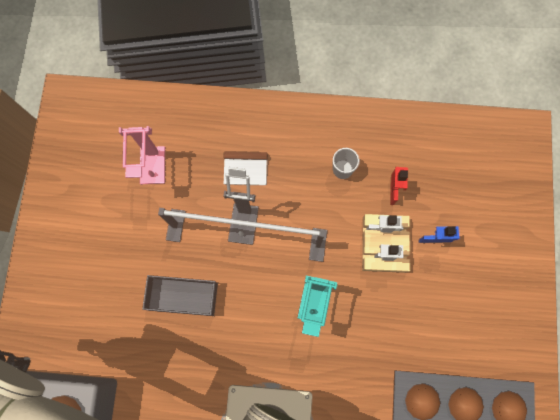

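The side view shows the real holder at (273,312) with two steel carriers, grips at (257,277) and (288,272). Blue (289,340) and red (338,300) are look-alikes. In the top view the rail runs (163,213)–(323,233), the steel keeper is at (240,190), and the pink (145,150) and turquoise (315,305) stands are look-alikes.

Run:
```python
from h import *
a=dict(np.load("side0.npz"));b=dict(np.load("top0.npz"))
c1=cv2.resize(a["color"][250:350,225:325],(400,400),interpolation=cv2.INTER_CUBIC)
c2=cv2.resize(b["color"][200:280,350:430],(400,400),interpolation=cv2.INTER_CUBIC)
cv2.imwrite("pics/crop1.png",np.hstack([c1,c2]))
W=pts(b);hsv=cv2.cvtColor(b["color"],cv2.COLOR_BGR2HSV)
# rail: top-view points z 155..182 in region
m=(W[...,2]>166)&(W[...,2]<185); m[:205]=0;m[240:]=0;m[:,:155]=0;m[:,330:]=0
P=W[m]; 
vx=cv2.fitLine(P[:,:2].astype(np.float32),cv2.DIST_HUBER,0,.01,.01).ravel()
d=vx[:2]*np.sign(vx[1]);n=np.array([d[1],-d[0]])
t=(P[:,:2]-vx[2:])@d;e=(P[:,:2]-vx[2:])@n
print("rail",vx,"yaw",np.degrees(np.arctan2(-d[0],d[1])),t.min(),t.max(),e.std(),np.median(P[:,2]))
print("ends",vx[2:]+d*t.min(),vx[2:]+d*t.max())
# keeper points
for nm,s in(("top",b),("side",a)):
    Q=pts(s); R=(Q[...,0]>350)&(Q[...,0]<900)
    k=(Q[...,2]>190)&(Q[...,2]<330)
    loc=(Q[...,:2]-vx[2:]); x=loc@n;y=loc@d
    k&=(x>10)&(x<200)&(abs(y)<130)
    z=Q[...,2][k];xx=x[k];yy=y[k]
    print(nm,"keeper n",k.sum(),"x",xx.min(),xx.max(),"y",np.percentile(yy,[1,50,99]),"zmax",z.max())
    tip=z>z.max()-20;print("  tip x,y,z",xx[tip].mean(),yy[tip].mean(),z[tip].mean())
    # black grips: dark pixels high near holder
    v=s["color"].max(-1)<60
    g=v&(Q[...,2]>130)&(Q[...,2]<172)
    nn,L,st,cc=cv2.connectedComponentsWithStats(g.astype(np.uint8))
    for i in range(1,nn):
        if st[i,4]>15:
            p=Q[L==i];print("  grip",cc[i].round(),st[i,4],np.nanmedian(p,0).round(1),p.min(0).round(),p.max(0).round())
    ye=cv2.inRange(cv2.cvtColor(s["color"],cv2.COLOR_BGR2HSV),(15,40,120),(30,190,255))>0
    hh=ye&(Q[...,2]>36)&(Q[...,2]<47)&(Q[...,1]<-150)
    if hh.sum()>50: print("  holder",cv2.minAreaRect(Q[hh][:,:2].astype(np.float32)))
```

```text
rail [5.6526512e-02 9.9840111e-01 5.0812439e+02 1.0282577e+02] yaw -3.2404575 -205.18296019193198 207.61069344884743 3.7291942714511537 173.9908409900288
ends [ 496.52611261 -102.02912675] [519.85989798 310.10451335]
top keeper n 382 x 55.83951941414863 99.93778344779463 y [-21.60702742  14.60052653  48.86596463] zmax 308.37861502937176
  tip x,y,z 92.9631726951076 13.812054055753968 299.2468429263098
  grip [449. 231.] 69 [ 531.2 -414.5  153. ] [ 524. -425.  130.] [ 540. -407.  161.]
  holder ((513.4366455078125, -279.0093994140625), (151.28341674804688, 121.18184661865234), 2.5696558952331543)
side keeper n 227 x 57.13259076837383 98.95375869081322 y [-26.94765115  -3.26491372  46.26257122] zmax 305.22168573050294
  tip x,y,z 92.81209994414544 6.926255260322029 296.6255587521815
  holder ((512.9540405273438, -280.63690185546875), (150.58453369140625, 126.3585205078125), 2.2985377311706543)
```

View pics/crop1.png

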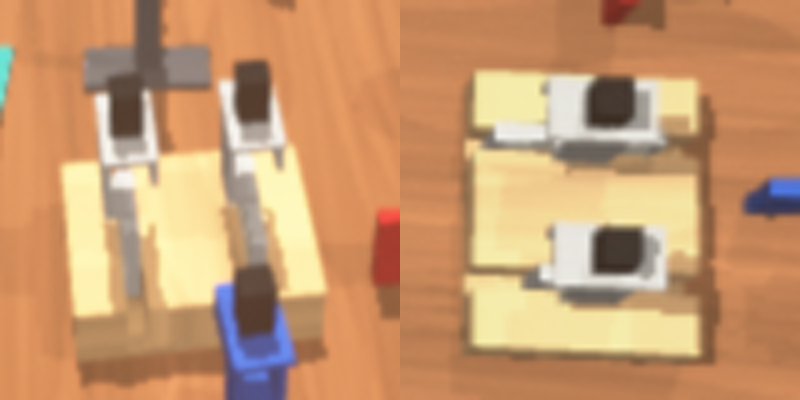

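In the crop the far carrier (right half, plate end at (490,132)) shows a plate reaching well past its hook. The near one's (525,280) hardly does, so the far carrier looks like the wide one. I'll check that with depth and refine the mark.

```bash
python3 - <<'E'
from h import *
b=dict(np.load("top0.npz"));a=dict(np.load("side0.npz"))
d=np.array([.056527,.998401]);n=np.array([d[1],-d[0]])
H=np.array([513.2,-279.8]);ang=np.radians(2.4)
ROT=lambda w:np.array([[np.cos(w),np.sin(w)],[-np.sin(w),np.cos(w)]])
for nm,s in(("top",b),("side",a)):
    Q=pts(s)
    # rail
    loc=Q[...,:2]-[508.12,102.83];x=loc@n;y=loc@d;z=Q[...,2]
    m=(abs(x)<9)&(z>160)&(z<185)&(abs(y)<190)&((abs(y-14)>50))
    p=np.polyfit(y[m],x[m],1);print(nm,"rail fit",p,"z",np.percentile(z[m],[5,50,95]))
    e=(abs(x)<12)&(z>150)&(z<182);print(" ends",np.percentile(y[e],[.3,99.7]))
    for lo,hi in((195,215),(215,235),(235,255),(255,270),(270,285),(285,310)):
        k=(z>lo)&(z<hi)&(x>10)&(x<130)&(abs(y-14)<60)
        if k.sum()>3:
            print(" keeper z",lo,k.sum(),"y",np.percentile(y[k],[3,50,97]).round(1),"mid",((np.percentile(y[k],3)+np.percentile(y[k],97))/2).round(1),"x",np.median(x[k]).round(1))
    # pin
    k=(abs(x)<10)&(z>14)&(z<50)&(abs(y-14)<50)
    if k.sum(): print(" pin",k.sum(),np.median(x[k]),np.median(y[k]))
    # carriers, holder frame (search both rows)
    hl=(Q[...,:2]-H)@ROT(ang).T
    near=(abs(hl[...,0])<75)&(abs(hl[...,1])<70)
    for sx in(-37.5,37.5):
        pl=near&(abs(hl[...,0]-sx)<9)&(z>50)&(z<75)
        top=near&(abs(hl[...,0]-sx)<30)&(z>118)&(z<140)
        gr=near&(abs(hl[...,0]-sx)<30)&(z>157)&(z<175)
        for t,k in(("plate",pl),("hook",top),("grip",gr)):
            if k.sum(): print(" slot",sx,t,k.sum(),"hy",hl[k][:,1].min().round(1),hl[k][:,1].max().round(1),"hx",hl[k][:,0].min().round(1),hl[k][:,0].max().round(1),"world",Q[k].mean(0).round(1))
    w=cv2.inRange(cv2.cvtColor(s["color"],cv2.COLOR_BGR2HSV),(0,0,0),(179,255,85))>0
E
python3 - <<'E'
import cv2
a=cv2.imread("pics/top0.png")[150:260,190:300];b=cv2.imread("pics/side0.png")[125:235,235:345]
import numpy as np
cv2.imwrite("pics/crop2.png",np.hstack([cv2.resize(i,(400,400),interpolation=2) for i in(b,a)]))
E
```

```text
top rail fit [-0.00040087  0.18509492] z [168.3511471  173.85253258 178.44654546]
 ends [-387.77101805  206.11194278]
 keeper z 195 40 y [-22.2  -0.4  49.4] mid 13.6 x 63.0
 keeper z 215 32 y [-13.1  -7.1  40.6] mid 13.8 x 70.3
 keeper z 235 34 y [-13.6  -6.1  41.6] mid 14.0 x 76.1
 keeper z 255 24 y [-13.7  -6.8  40.1] mid 13.2 x 81.0
 keeper z 270 79 y [-11.4  13.6  39.2] mid 13.9 x 86.0
 keeper z 285 124 y [-5.3 14.7 33.3] mid 14.0 x 92.0
 pin 23 -1.3008758125751942 12.447038685991355
 slot -37.5 plate 16 hy 18.2 30.8 hx -46.4 -32.5 world [ 472.6 -254.8   64.8]
 slot -37.5 hook 218 hy -23.1 33.5 hx -54.0 -20.4 world [ 473.3 -274.2  128.1]
 slot -37.5 grip 66 hy -3.6 14.6 hx -48.4 -28.2 world [ 474.8 -276.   161.5]
 slot 37.5 plate 74 hy -36.5 53.0 hx 30.1 42.4 world [ 547.4 -251.8   61.7]
 slot 37.5 hook 210 hy -20.6 36.8 hx 20.6 53.7 world [ 547.3 -268.1  127.7]
 slot 37.5 grip 64 hy -1.7 18.6 hx 27.0 47.0 world [ 550.  -270.2  162.1]
side rail fit [-2.02785002e-04  4.72399333e-01] z [169.679153   173.25963252 176.21730785]
 ends [-393.67512979 1815.64465616]
 keeper z 195 36 y [-17.9  31.1  38.2] mid 10.1 x 65.8
 keeper z 215 35 y [-15.3  -5.2  37.4] mid 11.1 x 71.9
 keeper z 235 33 y [-16.4  -9.1  38.9] mid 11.3 x 77.3
 keeper z 255 24 y [-16.4 -10.1  37.1] mid 10.3 x 82.4
 keeper z 270 28 y [-16.6  -5.5  29. ] mid 6.2 x 86.7
 keeper z 285 43 y [-10.3   6.4  28.4] mid 9.0 x 92.9
 slot -37.5 plate 101 hy -25.2 27.5 hx -46.3 -33.1 world [ 474.1 -286.2   67.1]
 slot -37.5 hook 191 hy -27.5 29.6 hx -54.2 -22.1 world [ 474.7 -289.1  128.7]
 slot -37.5 grip 65 hy -8.9 13.3 hx -48.0 -28.2 world [ 475.1 -280.6  161.4]
 slot 37.5 plate 133 hy -41.4 30.9 hx 28.9 41.9 world [ 549.4 -290.4   65.6]
 slot 37.5 hook 187 hy -25.0 33.5 hx 20.5 52.9 world [ 548.3 -283.4  128.9]
 slot 37.5 grip 64 hy -6.0 16.0 hx 26.8 46.1 world [ 549.5 -274.6  161.7]
```

View pics/crop2.png

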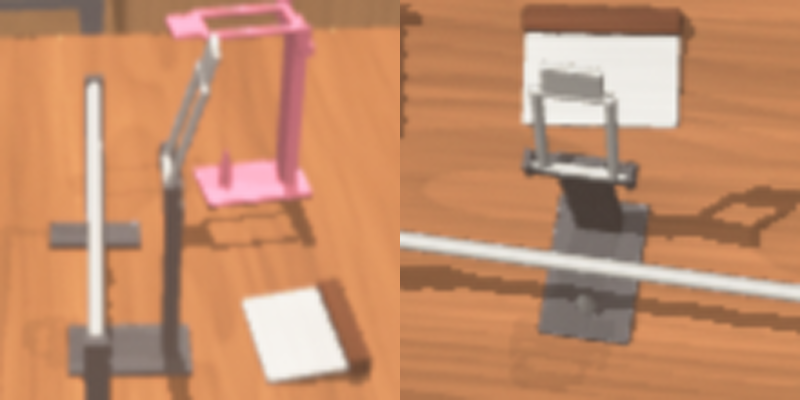

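The far slot's plate spans about 90 mm and the near slot's about 50 mm, so the far carrier (grip about (550,-272)) is the wide one. The crop shows the steel keeper leaning back in front of the scraper, with its pin on the base at (585,300). The mark is near (509,115). I'll start moving: rise, yaw to 182.5°, then cross over.

Request:
apply_moves(
  steps=[
    [1,0,0,-30,0,0,-1],
    [1,0,0,-30,0,0,-1],
    [1,0,0,-30,0,0,-1],
    [1,-9,-23,0,0,0,-0.5],
    [1,-19,-46,0,0,0,0],
    [1,-19,-46,0,0,0,0],
    [1,-19,-46,0,0,0,0],
    [1,-19,-46,0,0,0,0],
  ],
  squeeze=60,
)

```text
time: 0.9
tool_pos: [248.0, 374.4, 320.7]
tcp_rot: [-180.0, -0.0, -177.4]
ft_force: [0.5, -0.4, -0.3]
finger_gap: 85.3
grip_force: 0.0
```

Request:
apply_moves(
  steps=[
    [1,-19,-46,0,0,0,0],
    [1,-19,-46,0,0,0,0],
    [1,-19,-46,0,0,0,0],
    [1,-19,-46,0,0,0,0],
    [1,-19,-46,0,0,0,0],
    [1,-19,-46,0,0,0,0],
    [1,-19,-46,0,0,0,0],
    [1,-19,-46,0,0,0,0],
  ],
)

```text
time: 1.7
tool_pos: [416.4, 13.3, 321.2]
tcp_rot: [180.0, 0.0, -177.5]
ft_force: [1.0, 0.6, 0.3]
finger_gap: 85.3
grip_force: 0.0
```

Run:
```python
from h import *
for n in("top","side"):
    b=dict(np.load(n+"0.npz"));Q=pts(b);h=cv2.cvtColor(b["color"],cv2.COLOR_BGR2HSV)
    m=cv2.inRange(h,(75,110,60),(98,255,255))>0
    for lo,hi in((0,20),(20,160),(160,215)):
        k=m&(Q[...,2]>lo)&(Q[...,2]<hi)&(Q[...,0]<600)&(Q[...,0]>200)
        if k.sum(): print(n,lo,k.sum(),np.percentile(Q[k],[2,98],axis=0).round().tolist())
```

```text
top 0 601 [[294.0, -128.0, 0.0], [382.0, -62.0, 13.0]]
top 20 27 [[309.0, -114.0, 21.0], [375.0, -84.0, 154.0]]
top 160 666 [[256.0, -133.0, 176.0], [384.0, -65.0, 196.0]]
side 0 470 [[293.0, -134.0, 1.0], [394.0, -65.0, 9.0]]
side 20 12 [[309.0, -123.0, 22.0], [372.0, -94.0, 40.0]]
side 160 313 [[256.0, -140.0, 174.0], [386.0, -69.0, 195.0]]
```

Request:
apply_moves(
  steps=[
    [1,-17,-41.5,0,0,0,0],
    [1,-17,-41.5,0,0,0,0],
    [1,-17,-41.5,0,0,0,0],
    [1,-17,-41.5,0,0,0,0],
    [1,-17,-41.5,0,0,0,0],
    [1,-17,-41.5,0,0,0,0],
    [1,-18,-41,0,0,0,0],
    [1,0,0,30,0,0,0],
  ],
)

```text
time: 2.5
tool_pos: [551.5, -274.7, 293.3]
tcp_rot: [-179.8, 0.2, -177.7]
ft_force: [0.3, -0.0, 0.4]
finger_gap: 85.0
grip_force: 0.0
```

Request:
apply_moves(
  steps=[
    [1,0,0,40,0,0,0],
    [1,0,0,30,0,0,0],
    [1,0,0,20,0,0,0],
    [1,0,0,0,0,0,0],
    [1,0,0,0,0,0,0],
    [1,0,0,0,0,0,0],
    [1,0,0,0,0,0,0],
    [1,0,0,0,0,0,0],
  ],
)

```text
time: 3.3
tool_pos: [549.6, -269.2, 202.9]
tcp_rot: [-179.9, 0.1, -177.4]
ft_force: [-0.9, -0.5, 0.4]
finger_gap: 85.3
grip_force: 0.0
```

Request:
apply_moves(
  steps=[
    [1,0,-2,20,0,0,0],
    [1,0,0,20,0,0,0],
    [1,0,0,17,0,0,0],
    [1,0,0,11,0,0,0],
    [1,0,0,0,0,0,0],
    [1,0,0,0,0,0,0],
    [-1,0,0,0,0,0,0],
    [-1,0,0,0,0,0,0],
  ],
)

```text
time: 4.1
tool_pos: [549.7, -271.3, 134.6]
tcp_rot: [-179.9, 0.1, -177.4]
ft_force: [0.6, -0.2, 0.1]
finger_gap: 59.1
grip_force: 0.0
```

Request:
apply_moves(
  steps=[
    [-1,0,0,0,0,0,0],
    [-1,0,0,0,0,0,0],
    [-1,0,0,0,0,0,0],
    [-1,0,0,0,0,0,0],
    [-1,0,0,0,0,0,0],
    [-1,0,0,0,0,0,0],
    [-1,0,0,0,0,0,0],
    [-1,0,0,0,0,0,0],
  ],
)

```text
time: 4.9
tool_pos: [549.3, -271.1, 133.7]
tcp_rot: [-180.0, 0.0, -177.4]
ft_force: [0.4, -1.6, 5.0]
finger_gap: 19.2
grip_force: 59.4
```

Request:
apply_moves(
  steps=[
    [-1,0,0,-5,0,0,0],
    [-1,0,0,-10,0,0,0],
    [-1,0,0,-15,0,0,0],
    [-1,0,0,-20,0,0,0],
    [-1,0,0,-25,0,0,0],
    [-1,0,0,-25,0,0,0],
    [-1,0,0,0,0,0,0],
    [-1,0,0,0,0,0,0],
  ],
)

```text
time: 5.7
tool_pos: [549.3, -271.1, 234.3]
tcp_rot: [-179.9, 0.1, -177.4]
ft_force: [-0.5, 0.7, -2.3]
finger_gap: 19.2
grip_force: 58.9
```

Run:
```python
from h import *
a=r.snapshot("side");b=r.snapshot("top")
cv2.imwrite("pics/lift.png",np.hstack([cv2.resize(a["color"][170:330,190:350],(400,400),interpolation=2),cv2.resize(b["color"][140:300,320:480],(400,400),interpolation=2)]))
np.savez("side1.npz",**a);np.savez("top1.npz",**b)
s=r.sense();print(s["tool_pos"],s["ft_force"])
```

```text
[ 548.31432185 -270.49214621  231.87729401] [-0.74088865  0.60059011 -2.99004843]
```

View pics/lift.png

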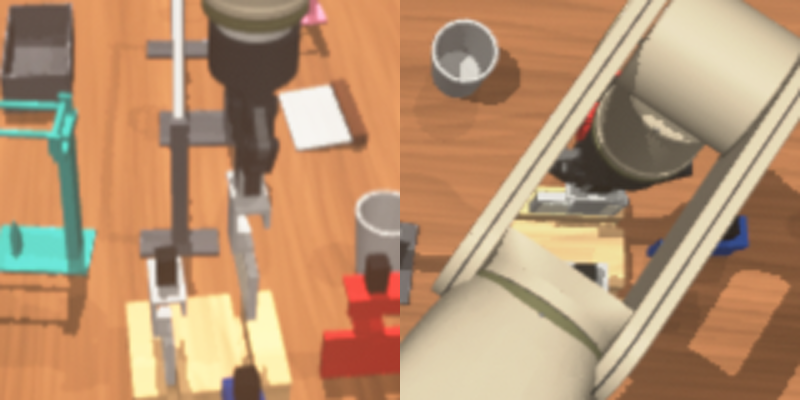

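The side half of the picture shows the wide carrier hanging upright in the gripper, plate at about (245,260), with the narrow one still in its slot. Next I lift to about 340, turn to the rail's yaw and carry it to the robot's side of the rail.

Request:
apply_moves(
  steps=[
    [-1,0,0,-25,0,0,0],
    [-1,0,0,-30,0,0,0.6],
    [-1,0,0,-30,0,0,0.56],
    [-1,0,0,-22,0,0,0],
    [-1,7,15,0,0,0,0],
    [-1,12,30,0,0,0,0],
    [-1,14,36,0,0,0,0],
    [-1,14,36,0,0,0,0],
  ],
)

```text
time: 6.6
tool_pos: [507.5, -150.2, 338.1]
tcp_rot: [179.9, -0.2, 176.7]
ft_force: [0.7, 0.7, -1.7]
finger_gap: 19.2
grip_force: 59.1
```

Request:
apply_moves(
  steps=[
    [-1,14,36,0,0,0,0],
    [-1,14,36,0,0,0,0],
    [-1,13,33,0,0,0,0],
    [-1,10,24,0,0,0,0],
    [-1,4,13,0,0,0,0],
    [-1,0,0,0,0,0,0],
    [-1,0,0,0,0,0,0],
    [-1,0,0,0,0,0,0],
  ],
)

```text
time: 7.4
tool_pos: [462.0, -7.5, 339.8]
tcp_rot: [-180.0, -0.1, 176.7]
ft_force: [0.7, -0.3, -1.3]
finger_gap: 19.6
grip_force: 59.2
```

```bash
cat >> h.py <<'E'
M=np.array([509.1,115.4]);D=np.array([.0565,.9984]);N=np.array([.9984,-.0565])
def st():
    s=r.sense();p=s["tool_pos"];l=p[:2]-M
    print("t",round(s["time"],2),"markframe x,y",(l@N).round(2),(l@D).round(2),"z",p[2].round(2),"rot",s["tcp_rot"].round(2),"F",s["ft_force"].round(1),"gap",round(s["finger_gap"],1))
E
python3 -c "
from h import *
st()"
```

```text
t 7.4 markframe x,y -40.08 -125.33 z 339.77 rot [-1.7998e+02 -5.0000e-02  1.7670e+02] F [ 0.7 -0.3 -1.3] gap 19.6
```

Request:
apply_moves(
  steps=[
    [-1,0,0,15,0,0,0],
    [-1,0,0,25,0,0,0],
    [-1,0,0,30,0,0,0],
    [-1,0,0,25,0,0,0],
    [-1,0,0,20,0,0,0],
    [-1,0,0,10,0,0,0],
    [-1,0,0,0,0,0,0],
    [-1,0,0,0,0,0,0],
  ],
)

```text
time: 8.2
tool_pos: [462.1, -6.8, 215.8]
tcp_rot: [-180.0, 0.0, 176.7]
ft_force: [-0.1, 0.1, -1.8]
finger_gap: 19.0
grip_force: 59.2
```

Run:
```python
from h import *
a=r.snapshot("side");st();Q=pts(a)
cv2.imwrite("pics/hook1.png",cv2.resize(a["color"][130:280,180:330],(600,600),interpolation=2))
l=Q[...,:2]-M;x=l@N;y=l@D;z=Q[...,2]
k=(abs(y+125)<70)&(abs(x+40)<30)&(z>90)&(z<215)
for lo in range(90,215,10):
    q=k&(z>=lo)&(z<lo+10)
    if q.sum()>2: print(lo,q.sum(),"x",np.percentile(x[q],[3,97]).round(),"y",np.percentile(y[q],[3,97]).round())
```

```text
t 8.25 markframe x,y -39.61 -124.66 z 216.43 rot [-1.7999e+02  1.0000e-01  1.7674e+02] F [-0.6  0.3 -1.7] gap 19.3
90 10 x [-44. -34.] y [-173. -165.]
100 15 x [-45. -33.] y [-171. -157.]
110 16 x [-44. -33.] y [-172. -146.]
120 17 x [-44. -33.] y [-173. -131.]
130 21 x [-43. -33.] y [-172.  -99.]
140 55 x [-48. -34.] y [-171.  -84.]
150 50 x [-55. -35.] y [-142. -110.]
160 7 x [-55. -52.] y [-143. -138.]
170 7 x [-54. -51.] y [-142. -138.]
180 7 x [-54. -24.] y [-153. -138.]
190 8 x [-53. -23.] y [-154. -140.]
200 57 x [-54. -23.] y [-155. -102.]
210 39 x [-54. -23.] y [-156. -104.]
```

View pics/hook1.png

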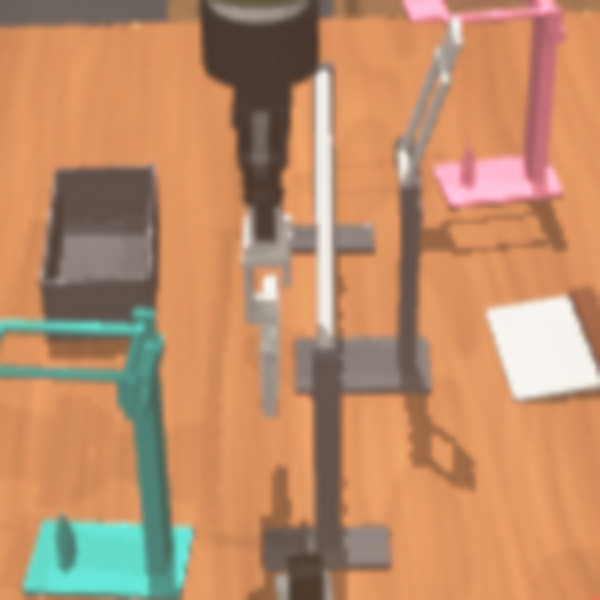

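The picture shows the hook at (265,240) on the robot's side of the rail (325,240), upright and clear of the turquoise stand. Depth agrees with the tool pose, so I move it over the bar and start lowering.

Request:
apply_moves(
  steps=[
    [-1,-7,0,1,0,0,0],
    [-1,-11,0,0,0,0,0],
    [-1,-11,0,0,0,0,0],
    [-1,-7,0,0,0,0,0],
    [-1,-3.5,0,0,0,0,0],
    [-1,0,0,0,0,0,0],
    [-1,0,0,0,0,0,0],
    [-1,0,0,0,0,0,0],
  ],
)

```text
time: 9.05
tool_pos: [501.0, -8.7, 214.3]
tcp_rot: [-180.0, -0.0, 176.8]
ft_force: [0.5, 0.3, -2.0]
finger_gap: 19.0
grip_force: 59.2
```

```bash
python3 -c "
from h import *
st()"
```

```text
t 9.05 markframe x,y -1.04 -124.4 z 214.32 rot [-1.8000e+02 -1.0000e-02  1.7676e+02] F [ 0.5  0.3 -2. ] gap 19.0
```

Request:
apply_moves(
  steps=[
    [-1,-0.5,0,6,0,0,0],
    [-1,0,0,7,0,0,0],
    [-1,0,0,6,0,0,0],
    [-1,0,0,4,0,0,0],
    [-1,0,0,2.5,0,0,0],
    [-1,0,0,2,0,0,0],
    [-1,0,0,0,0,0,0],
    [-1,0,0,0,0,0,0],
  ],
)

```text
time: 9.85
tool_pos: [501.9, -8.8, 187.0]
tcp_rot: [-180.0, 0.0, 176.8]
ft_force: [0.2, 0.8, -1.5]
finger_gap: 19.0
grip_force: 59.2
```

```bash
python3 -c "
from h import *
st()"
```

```text
t 9.85 markframe x,y -0.15 -124.42 z 187.0 rot [-1.8000e+02  2.0000e-02  1.7676e+02] F [ 0.2  0.8 -1.5] gap 19.0
```

Not yet touching; I lower another few mm in small steps.

Request:
apply_moves(
  steps=[
    [-1,0,0,0.5,0,0,0],
    [-1,0,0,0.5,0,0,0],
    [-1,0,0,0.5,0,0,0],
    [-1,0,0,0.5,0,0,0],
    [-1,0,0,0,0,0,0],
    [-1,0,0,0,0,0,0],
    [-1,0,0,0,0,0,0],
    [-1,0,0,0,0,0,0],
  ],
)

```text
time: 10.65
tool_pos: [502.0, -8.8, 185.6]
tcp_rot: [-180.0, 0.0, 176.8]
ft_force: [-3.6, 0.3, 4.9]
finger_gap: 18.8
grip_force: 60.3
```

Request:
apply_moves(
  steps=[
    [-1,0,4,-0.3,0,0,0],
    [-1,0,8,0,0,0,0],
    [-1,0,10,0,0,0,0],
    [-1,0,10,0,0,0,0],
    [-1,0,10,0,0,0,0],
    [-1,0,10,0,0,0,0],
    [-1,0,8,0,0,0,0],
    [-1,0,4,0,0,0,0],
  ],
)

```text
time: 11.45
tool_pos: [505.7, 56.3, 185.6]
tcp_rot: [-180.0, 0.1, 176.8]
ft_force: [-0.6, -4.0, 5.6]
finger_gap: 18.9
grip_force: 60.2
```

```bash
python3 -c "
from h import *
st()"
```

```text
t 11.45 markframe x,y -0.02 -59.16 z 185.62 rot [-1.7999e+02  6.0000e-02  1.7682e+02] F [-0.6 -4.   5.6] gap 18.9
```

Request:
apply_moves(
  steps=[
    [-1,0,6,0,0,0,0],
    [-1,0,10,0,0,0,0],
    [-1,0,12,0,0,0,0],
    [-1,0,12,0,0,0,0],
    [-1,0,10,0,0,0,0],
    [-1,0,6,0,0,0,0],
    [-1,0,3,0,0,0,0],
    [-1,0,0,0,0,0,0],
  ],
)

```text
time: 12.25
tool_pos: [508.9, 115.5, 185.6]
tcp_rot: [180.0, 0.1, 176.8]
ft_force: [-0.3, -0.9, 5.9]
finger_gap: 18.9
grip_force: 60.2
```

Run:
```python
from h import *
st();a=r.snapshot("side");b=r.snapshot("top")
cv2.imwrite("pics/mark.png",np.hstack([cv2.resize(a["color"][120:240,210:330],(400,400),interpolation=2),cv2.resize(b["color"][140:260,180:300],(400,400),interpolation=2)]))
Q=pts(a);l=Q[...,:2]-M;x=l@N;y=l@D;z=Q[...,2]
for nm,k in(("hook",(abs(x)<17)&(z>177)&(z<187)&(abs(y)<45)),("plate",(abs(x)<10)&(z>62)&(z<112)&(abs(y)<60)),("keeper",(x>55)&(z>215)&(z<260)&(abs(y)<45))):
    print(nm,k.sum(),np.percentile(y[k],[2,98]) if k.sum() else "")
```

```text
t 12.25 markframe x,y -0.16 0.09 z 185.59 rot [1.7996e+02 5.0000e-02 1.7683e+02] F [-0.3 -0.9  5.9] gap 18.9
hook 66 [-30.82829696  23.1914319 ]
plate 0 
keeper 80 [-30.21502532  24.88527564]
```

View pics/mark.png

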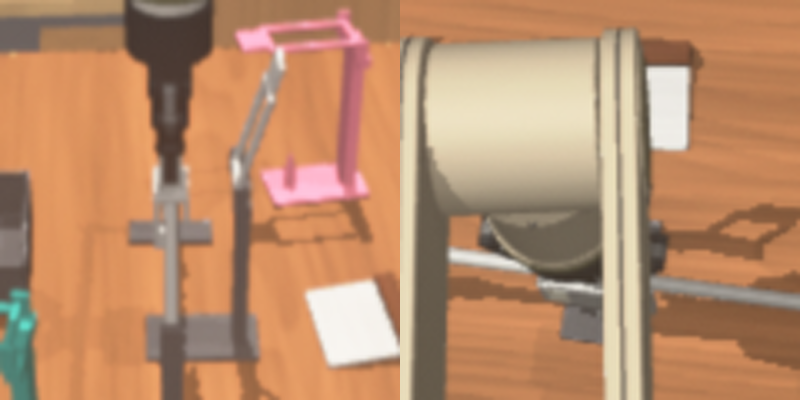

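Side half: the hook at (170,185) is down on the rail level with the stand. Its centre is at y=-3.8 against the keeper's -2.7 in the same view, so it is on the mark within about 1 mm. Now the press.

Request:
apply_moves(
  steps=[
    [-1,0,1,0.5,0,0,0],
    [-1,0,0,0.5,0,0,0],
    [-1,0,0,0.5,0,0,0],
    [-1,0,0,0.5,0,0,0],
    [-1,0,0,0,0,0,0],
    [-1,0,0,0,0,0,0],
    [-1,0,0,0,0,0,0],
    [-1,0,0,0,0,0,0],
  ],
)

```text
time: 13.15
tool_pos: [509.1, 115.6, 185.5]
tcp_rot: [-180.0, 0.1, 176.8]
ft_force: [-6.6, -5.8, 19.2]
finger_gap: 19.0
grip_force: 62.2
```

The press reads about 20 N on the rail. I relieve it, open, and back straight up.

Request:
apply_moves(
  steps=[
    [-1,0,0,-1.2,0,0,0],
    [-1,0,0,-1,0,0,0],
    [-1,0,0,0,0,0,0],
    [-1,0,0,0,0,0,0],
    [-0.5,0,0,0,0,0,0],
    [0,0,0,0,0,0,0],
    [0.5,0,0,0,0,0,0],
    [0.5,0,0,0,0,0,0],
  ],
)

```text
time: 13.95
tool_pos: [508.5, 115.2, 184.8]
tcp_rot: [180.0, -0.1, 176.8]
ft_force: [0.0, -0.0, 0.1]
finger_gap: 63.5
grip_force: 0.0
```

Request:
apply_moves(
  steps=[
    [0.5,0,0,0,0,0,0],
    [0.5,0,0,-10,0,0,0],
    [0.5,0,0,-20,0,0,0],
    [0.5,0,0,-30,0,0,0],
    [0.5,0,0,-30,0,0,0],
    [-1,0,0,-35,0,0,0],
    [-1,0,0,-35,0,0,0],
    [-1,0,0,0,0,0,0],
  ],
)

```text
time: 14.75
tool_pos: [510.8, 115.2, 352.6]
tcp_rot: [179.9, 0.6, 176.8]
ft_force: [-0.8, -0.3, 0.1]
finger_gap: 20.6
grip_force: 0.0
```

Run:
```python
from h import *
st();a=r.snapshot("side")
Q=pts(a);l=Q[...,:2]-M;x=l@N;y=l@D;z=Q[...,2]
for nm,k in(("hook",(abs(x)<17)&(z>176)&(z<187)&(abs(y)<45)),("grip",(abs(x)<17)&(z>190)&(z<220)&(abs(y)<45)),("keeper",(x>55)&(z>215)&(z<260)&(abs(y)<45)),("tip",(x>70)&(z>290)&(z<315)&(abs(y)<45))):
    print(nm,k.sum(),np.percentile(y[k],[2,98]),np.percentile(x[k],[2,98]),z[k].max() if k.sum() else "")
```

```text
t 14.75 markframe x,y 1.66 -0.08 z 352.6 rot [179.89   0.58 176.75] F [-0.8 -0.3  0.1] gap 20.6
hook 85 [-30.37339036  25.56269116] [-13.54887104  16.49057267] 186.2676269124613
grip 59 [-13.26113804   6.72628208] [-7.2578996  10.59850162] 215.79971122149823
keeper 76 [-30.06394137  25.85725959] [67.01262857 83.7765226 ] 259.7101093416147
tip 34 [-21.67999701  16.30855016] [88.96608325 98.52895437] 304.39857012840434
```

The carrier hangs free on the mark, its hook, the keeper and the tip all about -2.5 in the same view. Now I go behind the keeper with the fingers shut.

Request:
apply_moves(
  steps=[
    [-1,-15,0,0,0,0,0],
    [-1,-30,0,0,0,0,0],
    [-1,-35,0,0,0,0,0],
    [-1,-30,0,0,0,0,0],
    [-1,-20,0,0,0,0,0],
    [-1,0,0,15,0,0,0],
    [-1,0,0,30,0,0,0],
    [-1,0,0,22,0,0,0],
  ],
)

```text
time: 15.6
tool_pos: [637.1, 107.6, 275.0]
tcp_rot: [-180.0, -0.2, 176.8]
ft_force: [-0.3, 0.1, -0.7]
finger_gap: 0.1
grip_force: 0.0
```

Request:
apply_moves(
  steps=[
    [-1,0,0,0,0,0,0],
    [-1,0,0,0,0,0,0],
    [-1,5,0,0,0,0,0],
    [-1,10,0,0,0,0,0],
    [-1,10,0,0,0,0,0],
    [-1,10,0,0,0,0,0],
    [-1,8,0,0,0,0,0],
    [-1,0,0,0,0,0,0],
  ],
)

```text
time: 16.4
tool_pos: [594.8, 110.3, 279.0]
tcp_rot: [180.0, 0.0, 176.8]
ft_force: [0.5, -0.1, 0.0]
finger_gap: 0.0
grip_force: 0.0
```

```bash
cat >> h.py <<'E'
def kp():
    a=r.snapshot("side");Q=pts(a);l=Q[...,:2]-M;x=l@N;y=l@D;z=Q[...,2]
    # keeper bars: off the finger column, near the +-24 side bars
    k=(abs(abs(y+2.5)-24)<5)&(z>192)&(x<110)&(x>-80)
    rr=np.hypot(x-60,z-188);k&=(rr>35)&(rr<96)
    th=np.degrees(np.arctan2(z[k]-188,60-x[k]));print("keeper n",k.sum(),np.percentile(th,[10,50,90]).round(1))
    return a
E
python3 -c "
from h import *
st();kp()"
```

```text
t 16.4 markframe x,y 85.87 -0.23 z 279.04 rot [1.7999e+02 4.0000e-02 1.7678e+02] F [ 0.5 -0.1  0. ] gap 0.0
keeper n 65 [92.7 94.7 98.1]
```

Request:
apply_moves(
  steps=[
    [-1,6,0,0,0,0,0],
    [-1,10,0,0,0,0,0],
    [-1,12,0,0,0,0,0],
    [-1,12,0,0,0,0,0],
    [-1,12,0,0,0,0,0],
    [-1,10,0,0,0,0,0],
    [-1,6,0,0,0,0,0],
    [-1,0,0,0,0,0,0],
  ],
)

```text
time: 17.25
tool_pos: [527.1, 114.0, 278.4]
tcp_rot: [180.0, 0.0, 176.8]
ft_force: [0.8, -0.2, -0.7]
finger_gap: 0.3
grip_force: 0.0
```

```bash
python3 -c "
from h import *
st();a=kp();cv2.imwrite('pics/pull.png',cv2.resize(a['color'][120:240,210:330],(600,600),interpolation=2))"
```

```text
t 17.25 markframe x,y 18.09 -0.35 z 278.43 rot [1.8000e+02 1.0000e-02 1.7677e+02] F [ 0.8 -0.2 -0.7] gap 0.3
keeper n 87 [55.7 58.9 61.7]
```

View pics/pull.png

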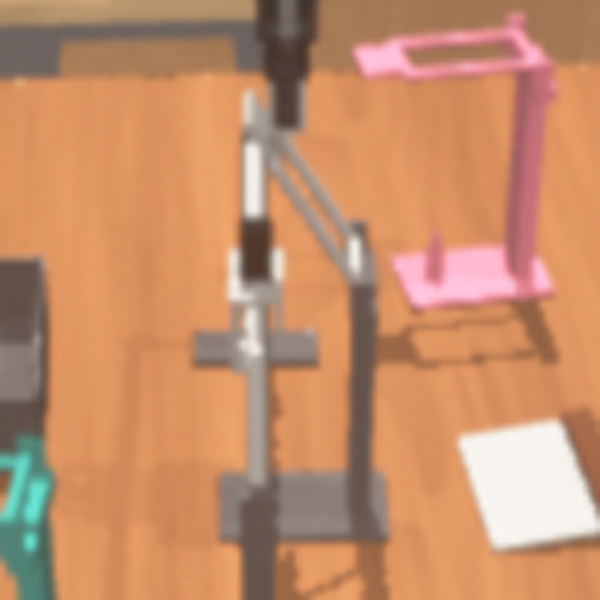

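The picture shows the keeper at about 59°, leaning over the rail in front of the fingers, with the carrier's grip at (255,250) centred under the frame. I keep pushing, forward and down.

Request:
apply_moves(
  steps=[
    [-1,6,0,2,0,0,0],
    [-1,8,0,4,0,0,0],
    [-1,8,0,5,0,0,0],
    [-1,8,0,6,0,0,0],
    [-1,8,0,6,0,0,0],
    [-1,5,0,5,0,0,0],
    [-1,0,0,0,0,0,0],
    [-1,0,0,0,0,0,0],
  ],
)

```text
time: 18.1
tool_pos: [484.8, 116.4, 250.4]
tcp_rot: [180.0, 0.0, 176.8]
ft_force: [-0.4, 0.9, 0.2]
finger_gap: -0.2
grip_force: 0.0
```

```bash
python3 -c "
from h import *
st();a=kp()"
```

```text
t 18.1 markframe x,y -24.31 -0.41 z 250.35 rot [1.8000e+02 1.0000e-02 1.7676e+02] F [-0.4  0.9  0.2] gap -0.2
keeper n 83 [ 6.5  9.6 12.7]
```

The keeper has dropped nearly shut by itself. I push the tongue down to be sure.

Request:
apply_moves(
  steps=[
    [-1,12,0,4,0,0,0],
    [-1,10,0,10,0,0,0],
    [-1,0,0,14,0,0,0],
    [-1,0,0,14,0,0,0],
    [-1,0,0,8,0,0,0],
    [-1,0,0,4,0,0,0],
    [-1,0,0,2,0,0,0],
    [-1,0,0,1,0,0,0],
  ],
)

```text
time: 18.95
tool_pos: [463.1, 117.6, 193.4]
tcp_rot: [180.0, 0.0, 176.8]
ft_force: [0.5, 0.3, -0.8]
finger_gap: 0.2
grip_force: 0.0
```

Request:
apply_moves(
  steps=[
    [-1,0,0,1,0,0,0],
    [-1,0,0,1,0,0,0],
    [-1,0,0,0.5,0,0,0],
    [-1,0,0,0,0,0,0],
    [-1,0,0,0,0,0,0],
    [-1,0,0,0,0,0,0],
    [-1,0,0,0,0,0,0],
    [-1,0,0,0,0,0,0],
  ],
)

```text
time: 19.75
tool_pos: [463.0, 117.6, 191.0]
tcp_rot: [180.0, 0.0, 176.8]
ft_force: [0.2, -0.5, 2.8]
finger_gap: -0.1
grip_force: 1.1
```

Contact at z = 191 is the shut height. One more light push, then retreat.

Request:
apply_moves(
  steps=[
    [-1,0,0,0.6,0,0,0],
    [-1,0,0,0,0,0,0],
    [-1,0,0,0,0,0,0],
    [-1,0,0,-5,0,0,0],
    [-1,0,0,-20,0,0,0],
    [-1,15,0,-40,0,0,0],
    [-1,30,0,-40,0,0,0],
    [-1,30,0,-30,0,0,0],
  ],
)

```text
time: 20.55
tool_pos: [387.3, 121.8, 327.5]
tcp_rot: [180.0, 0.1, 176.7]
ft_force: [0.3, 0.7, 0.9]
finger_gap: 0.2
grip_force: 0.0
```

Run:
```python
from h import *
st();a=r.snapshot("side");b=r.snapshot("top")
Q=pts(a);l=Q[...,:2]-M;x=l@N;y=l@D;z=Q[...,2]
for nm,k in(("grip",(abs(x)<17)&(z>198)&(z<220)&(abs(y)<15)),("tongue",(x<-35)&(x>-64)&(z>180)&(z<205)&(abs(y)<30)),("narrow grip",(abs(Q[...,0]-475)<20)&(abs(Q[...,1]+279)<25)&(z>150)&(z<170))):
    if k.sum(): print(nm,k.sum(),np.percentile(y[k],[2,98]),np.percentile(x[k],[2,98]),"z",np.median(z[k]))
cv2.imwrite("pics/end.png",np.hstack([cv2.resize(a["color"][120:240,210:330],(400,400),interpolation=2),cv2.resize(b["color"][140:260,180:300],(400,400),interpolation=2)]))
```

```text
t 20.55 markframe x,y -122.0 -0.5 z 327.51 rot [1.7998e+02 6.0000e-02 1.7673e+02] F [0.3 0.7 0.9] gap 0.2
grip 45 [-13.49217341   3.47487176] [-7.14351456  8.14999707] z 210.8291893768038
tongue 71 [-22.95948853  17.50908775] [-61.22724416 -37.0719044 ] z 189.25927596994586
narrow grip 87 [-406.73587522 -386.52680314] [-20.83900952  -2.37338323] z 160.8822538665171
```

View pics/end.png

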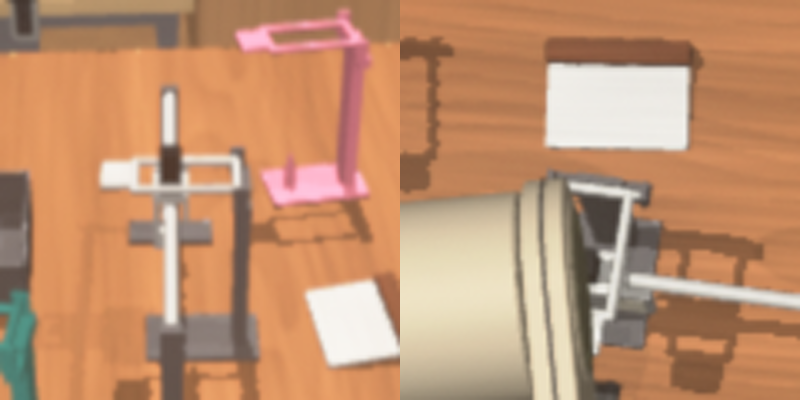

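The keeper lies level (tongue at (115,175)) with the grip standing up through its frame at (170,165), and the robot is clear. I hand in.

```bash
python3 -c "
from h import *
print(r.hand_in())"
```

```text
the job is handed in; nothing more can be done
None
```

The wide carrier was hooked on, slid to the mark, pressed down with about 20 N and the keeper shut over its grip; I handed the job in at about 20.6 s of the 67 s, and the hand-in returned no verdict.

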